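# Bolt the sprung press mould shut

### The job

Press the lid of the wooden press mould down shut against its spring, and keep it down while you push the sliding bolt across until its tip is fully home in the keeper, so that the mould stays shut when you let go. Be gentle: feel for the lid's rubber seat and for the hidden stop inside the keeper on which the bolt must bottom, do not ram either (stay below about 25 N), and leave everything else on the table undisturbed.

Things in the scene. Friction and masses are not known exactly. Their poses are not given: they have to be found in the camera images.
- mould: Fixed plywood base of the mould, 190 (x) x 225 (y) x 44 mm, on the 3 mm thick cutting mat; placed and yawed at random. Origin: centre in x of the underside, 5 mm off centre in y (reaches y -107.5 to +117.5 mm). The lid is hinged along its +x edge (x = +85, z = +50 mm), its front faces -x, the bolt slides towards its +y.
- seat: Black rubber strip along the base's front edge, 16 x 140 x 6 mm, fixed, its top 50 mm above the base's underside; the shut lid rests on it. Origin at the centre of its underside. Firm: gives under 1 mm.
- lid: Plywood lid 158 x 160 x 16 mm. Origin on the hinge line, at the underside; it reaches x -160 to -2, y -95 to +65 mm, top face z = +16 mm. Shut: axes parallel to the base's; it opens by turning about +y (front rises). A spring holds it about 0.2 rad (0.19 to 0.23) open; at the knob, 125 mm from the hinge, about 10 N presses it to the seat; let go unbolted, it springs up.
- bolt: Steel barrel bolt on the lid, sliding along the lid's y in two low straps. Round rod, 10 mm thick, y -70 to +75 mm (rounded tip). Origin on the rod's axis below the knob, at x = -125, z = +26 mm of the lid; axes as the lid's. About 2.5 N slides it, more under load in the keeper; it stays where left. It starts with the tip 18 to 30 mm short of the keeper's mouth.
- knob_top (a point): Top centre of the bolt's knob: a plain upright steel pin, 12 mm in diameter, standing on the rod along the bolt's z; its top is 50 mm above the rod's axis (45 mm free). The straps' tops are 8.5 mm and the keeper's top 11 mm above the rod's axis. Can be pinched from above, fingers on its -y and +y sides.
- bolt_tip (a point): End of the bolt's rounded tip, on the rod's axis, 75 mm in +y from the knob.
- keeper: Fixed steel block, 32 (x) x 40 (y) mm, top 87 mm above the base's underside, with a square socket open to -y, 14 x 14 mm: 2 mm clear of the rod all round when the lid is on its seat. Origin: centre of the mouth. The tip enters only while the lid is held down. Let go, the bolted lid rises about 2 mm until the rod bears on the socket's roof.
- keeper_mouth (a point): Centre of the socket's mouth, axes as the base's (y points into the socket). Inside, out of sight, sits a rigid adjustable stop plug; its face lies somewhere 7 to 27 mm behind the mouth, different each time and not measured. The bolt is fully home when its tip bottoms on that plug; it has to be felt.
- jar_a: small pigment jar, orange-brown, white cap, 40 mm across, 40 mm tall, bystander; origin at the centre of its underside
- jar_b: small pigment jar, orange-brown, black cap, 44 mm across, 42 mm tall, bystander; origin at the centre of its underside
- jar_c: small pigment jar, red, white cap, 36 mm across, 36 mm tall, bystander; origin at the centre of its underside
- tall_jar: amber jar with white cap, 60 mm across, 90 mm tall, bystander; origin at the centre of its underside
- doll_head: skin-coloured doll's head, about 60 mm across, 63 mm tall, bystander; origin at the centre of its underside
- brush: paint brush, 180 mm long, lying along its x, bystander; origin at the centre of its underside
- clay_scraper: flat steel scraper 90 x 35 x 4 mm, bystander; origin at the centre of its underside

How it is judged:
By the outcome, as a careful person would: the job done as asked, in the order asked, and still so for the second after the job is handed in, with the robot touching nothing.
It also fails if it takes over 61 s, if anything falls off the work surface, if the arm or the gripper's body presses on something with over 40 N, if the wrist force passes 120 N, or if a joint passes its speed limit or range.

### The arm

A 6-joint arm with a two-finger parallel gripper is mounted at the origin on the work surface. World frame = base frame: x ahead of the robot, y to its left, z up, the work surface at z = 0. Lengths are in m, angles in rad, forces in N, time in s.
With the tool pointing down it reaches from about 0.275 to 0.75 m from the base axis. Payload 10.2 kg.
Tool frame: the origin (TCP) lies on the centre line of the jaws, within the pads' length; the fingertips stand 8 mm ahead of it and the grasp point (between the pads) lies 11 mm behind it; z points along the fingers, y is the line along which they close (so a half turn about z gives the same grasp; the last joint's range is limited). The gripper opens to 88 mm and grips with 3 to 60 N. Pads are 18 mm wide; open, the fingers measure 123 mm over their backs; the gripper's body (75 mm by 187 mm) begins 45 mm behind the grasp point.
Start: joints at [-0.223, 0.313, 1.498, -0, 1.331, -0.223], TCP at [0.525, -0, 0.247] pointing down, gripper open.
Joint ranges: [-2.94, 2.94], [-0.97, 2.17], [0.19, 2.56], [-1.23, 4.37], [0.02, 3.11], [-2.88, 2.88]. Speed limits (rad/s): [2.39, 2.39, 3.01, 3.14, 3.14, 3.14].

### API

Orientations are given as [roll, pitch, yaw] about the fixed x, y, z axes, in that order (R = Rz(yaw) Ry(pitch) Rx(roll)).
In Python, from bench import robot gives the robot as it stands.
- The arm moves only by the shell command python3 -m inch 'ROWS' [FORCE]. ROWS is JSON, a list of rows, each a list of 7 numbers: the turn, a rotation vector about the tool's x, y, z in degrees, then the shift along the tool's x, y, z in cm, then the gripper command: -1 is shut, 1 is fully open, values between are in proportion. A call has 1 to 8 rows; each row shifts and turns the commanded pose from where the row before left it, along the tool's axes as they then stand; what a row does not reach is not made up. A row lasts 1/8 s, in which the tool goes at most 62.5 mm and 10.7 degrees, less where a joint would pass 70% of its speed; a pose out of reach is approached as far as the arm can. A call is refused whole if a number of a shift passes 6.25 or a number of a turn 10.7, either way. A call with a gripper value outside its range is refused whole. The fingers move at their own pace and stop on an object; FORCE is the grip in N (left out, the last holds). Time passes only in rows, so rows that do not move let the fingers close. It gives the time, the measured TCP pose, the force, the opening and the grip force at its end, in the units of the state.
- robot.read_state(): the state, without advancing time (a new reading comes with each control period).
- robot.read_camera(name): name is "scene" or "side" or "wrist"; returns (picture, depth): 480x640x3 uint8, red, green, blue; 480x640 float32, m along the optical axis (not along the pixel's ray), 0 where there is no reading.
- robot.camera_params(name): a dict with "fx", "fy", "cx", "cy" (pixels), "eye" and "attitude" of the camera in the world. Camera axes: x right, y up, looking along -z (the intrinsics and any distortion apply to the point x, -y, -z); pixel columns grow to the right and rows downward; lengths in m; the calibration is good to about 2 mm. A picture is of the moment at which its call begins: read the wrist's pose just before it. camera_params takes no time and is no camera call; for the wrist camera it gives the pose at the moment of the call.
- robot.hand_in(): hands the job in; it is judged then, once.
The state is a dict: "time_s": time; "joints": joint angles; "qvel": joint speeds; "joint_torque": joint torques, N m; "ee_pos": TCP position; "tcp_rot": TCP orientation; "force": force on the tool from outside, world axes, zero at the start; "torque": the same for the moment, N m; "finger_gap": finger opening in m; "grip_force": force on a finger pad.
Only numpy, scipy, OpenCV 4.12 (cv2) and the standard library are available. Lean on these libraries where they do the work, as an engineer would, in place of code of your own. Each camera call takes 0.05 s, during which the arm holds its last target. There are 200 camera calls.

## Working session

There is one attempt and no reset: what is moved stays moved. The work goes in short steps, Python scripts to look and compute and a shell command to move; the robot and the scene stay as the last step left them, time stands still between calls to the robot, and variables do not carry over. Pictures are saved under pics/ and viewed, at most 10 in all, crops included, and the job is handed in when it is done.

```bash
mkdir -p pics; python3 - <<'E'
from bench import robot
import cv2,numpy as np
for n in ["scene","side"]:
    p=robot.camera_params(n);im,d=robot.read_camera(n)
    cv2.imwrite(f"pics/{n}0.png",im[:,:,::-1]);np.savez(f"pics/{n}0.npz",im=im,d=d);print(n,p)
print(robot.camera_params("wrist"));s=robot.read_state();print(s)
E
```

```text
scene {'fx': 454.9040610588159, 'fy': 454.9040610588159, 'cx': 325.82257855254096, 'cy': 230.91837884878228, 'eye': array([1.10573936, 0.29797816, 0.88865335]), 'attitude': array([ 0.63387896, -0.01800501,  1.96797171])}
side {'fx': 611.9005185498519, 'fy': 611.9005185498519, 'cx': 325.23672051738004, 'cy': 240.06122835884855, 'eye': array([ 0.25761554, -0.65611152,  0.75286078]), 'attitude': array([ 8.88490716e-01,  6.97657567e-05, -4.04297451e-01])}
{'fx': 372.58329859571654, 'fy': 372.58329859571654, 'cx': 321.5833864761697, 'cy': 244.20990172407832, 'eye': array([0.52487587, 0.07384734, 0.38474315]), 'attitude': array([-0.29130317,  0.00205544, -0.00157877])}
{'time_s': 0.1, 'joints': array([-2.23391118e-01,  3.13406188e-01,  1.49832204e+00,  7.42666085e-07,
        1.33101190e+00, -2.23413669e-01]), 'qvel': array([ 0.00129301, -0.00050828, -0.00196933, -0.00012192, -0.00093925,
       -0.00044639]), 'joint_torque': array([ 3.19868399e-03, -4.02814186e+01, -2.52645475e+01,  6.95334817e-02,
        3.42543027e-02, -5.51177254e-05]), 'ee_pos': array([5.24799636e-01, 3.81941737e-05, 2.46226791e-01]), 'tcp_rot': array([-3.14047385e+00, -2.54937905e-04,  1.57081856e+00]), 'force': array([-0.23544053,  0.83714317, -0.36295045]), 'torque': array([-0.00762575,  0.0002835 ,  0.03057881]), 'grip_force': 0.0, 'finger_gap': 0.08853803614621758}
```

View pics/scene0.png

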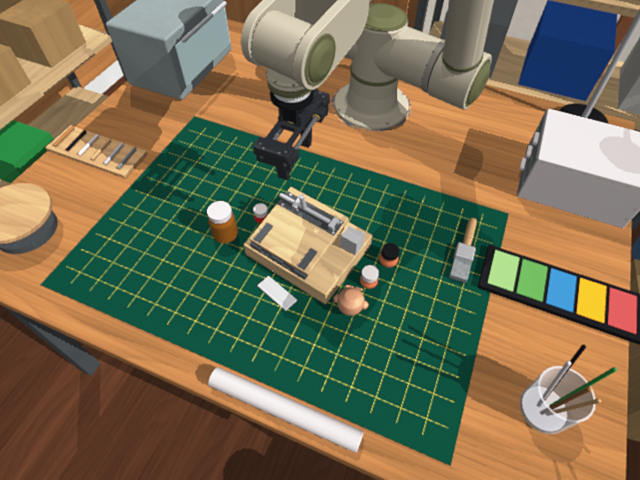

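View pics/side0.png

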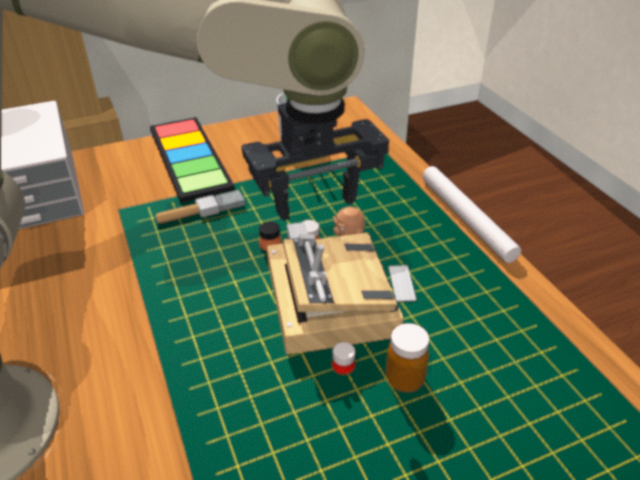

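The scene view shows the mould at about (308,243), with the bolt near (310,208) and the keeper near (352,240). In the side view the knob is near (305,258) and the keeper near (300,232). I'll zoom in on both.

```bash
cat > h.py <<'E'
import numpy as np
from scipy.spatial.transform import Rotation as R
def Rm(rpy): return R.from_euler('xyz',rpy).as_matrix()
def pt(p,u,v,d): # pixel+depth -> world
    return p['eye']+Rm(p['attitude'])@np.array([(u-p['cx'])/p['fx']*d,-(v-p['cy'])/p['fy']*d,-d])
def onz(p,u,v,z):
    r=Rm(p['attitude'])@np.array([(u-p['cx'])/p['fx'],-(v-p['cy'])/p['fy'],-1]);return p['eye']+r*(z-p['eye'][2])/r[2]
def proj(p,X):
    c=Rm(p['attitude']).T@(np.asarray(X)-p['eye']);return p['cx']-p['fx']*c[0]/c[2],p['cy']+p['fy']*c[1]/c[2]
def cloud(p,d):
    v,u=np.mgrid[:480,:640];c=np.stack([(u-p['cx'])/p['fx']*d,-(v-p['cy'])/p['fy']*d,-d],-1)
    return c@Rm(p['attitude']).T+p['eye']
E
python3 - <<'E'
from h import *;from bench import robot;import cv2
a=np.load('pics/scene0.npz');b=np.load('pics/side0.npz')
A=cv2.resize(a['im'][180:310,240:390],None,fx=4,fy=4,interpolation=2)[:,:,::-1]
cv2.imwrite('pics/cs.png',A)
B=cv2.resize(b['im'][210:360,255:415],None,fx=4,fy=4,interpolation=2)[:,:,::-1]
cv2.imwrite('pics/cb.png',B)
for n,q in (('scene',a),('side',b)):
    C=cloud(robot.camera_params(n),q['d']);ok=q['d']>0
    m=ok&(C[...,2]>.035)&(C[...,2]<.05)&(abs(C[...,0]-.5)<.25)&(abs(C[...,1])<.25)
    # base top ~ z .047 : min rect
    P=C[m][:, :2]; print(n,m.sum())
    m2=ok&(C[...,2]>.02)&(C[...,2]<.13)&(abs(C[...,0]-.5)<.25)&(abs(C[...,1])<.3)
    im=np.zeros((600,600),np.uint8)
    P=C[m2];ij=((P[:,:2]-[.25,-.3])*1000).astype(int);k=(ij>=0).all(1)&(ij<600).all(1)
    im[ij[k,1],ij[k,0]]=255
    im=cv2.morphologyEx(im,cv2.MORPH_CLOSE,np.ones((7,7)))
    cs,_=cv2.findContours(im,0,1)
    for c in cs:
        if cv2.contourArea(c)>800: print(cv2.contourArea(c),cv2.minAreaRect(c))
E
```

```text
scene 2721
1129.0 ((269.2073059082031, 522.6341552734375), (39.35578918457031, 38.574920654296875), 51.34019470214844)
935.5 ((340.7635192871094, 500.8310852050781), (36.15301513671875, 35.80427169799805), 35.53767776489258)
2559.5 ((418.0, 486.0), (59.508995056152344, 59.248374938964844), 55.61965560913086)
36073.5 ((316.0534362792969, 344.32135009765625), (225.6868438720703, 193.6023406982422), 78.41658782958984)
2429.0 ((354.1346130371094, 143.82691955566406), (56.67756271362305, 57.26591110229492), 11.309932708740234)
side 4972
1171.0 ((266.4000244140625, 519.800048828125), (39.354793548583984, 39.35479736328125), 63.43495178222656)
2071.5 ((414.22979736328125, 479.3672180175781), (48.537506103515625, 58.29306411743164), 54.782405853271484)
1107.0 ((294.4433898925781, 439.1981201171875), (44.78211212158203, 32.25049591064453), 79.3803482055664)
1158.0 ((383.319580078125, 438.4691162109375), (25.282121658325195, 98.691650390625), 66.03751373291016)
32692.5 ((315.421142578125, 341.99053955078125), (230.08103942871094, 190.4699249267578), 78.40782928466797)
826.0 ((274.5975646972656, 196.87808227539062), (33.57735824584961, 32.79648971557617), 38.65980911254883)
2558.0 ((350.5, 137.5), (57.0, 59.0), 90.0)
```

View pics/cs.png

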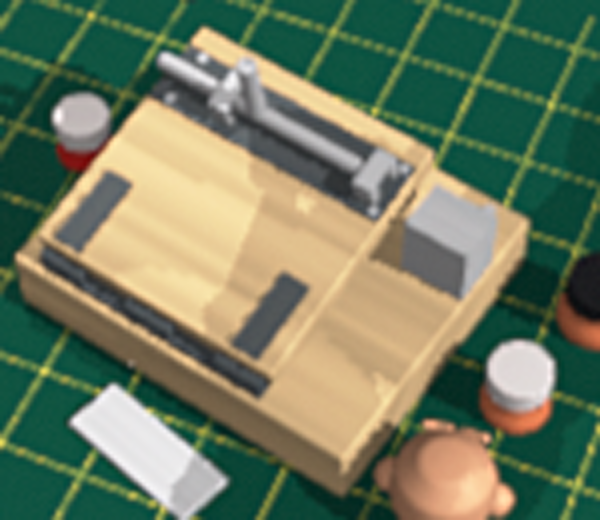

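View pics/cb.png

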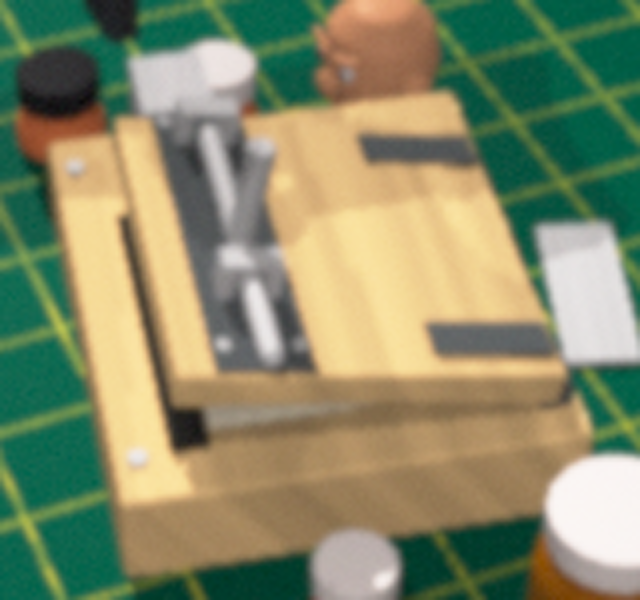

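The zooms show the knob top at scene crop (247,63) and side crop (260,148). The keeper top is near (452,212) in the scene crop, and the rod tip is just past the far strap. Next I triangulate these points.

```bash
python3 - <<'E'
from h import *;from bench import robot;import cv2
ps,pb=robot.camera_params('scene'),robot.camera_params('side')
def tri(a,b):
    L=[]
    for p,(u,v) in ((ps,a),(pb,b)):
        r=Rm(p['attitude'])@np.array([(u-p['cx'])/p['fx'],-(v-p['cy'])/p['fy'],-1]);L.append((p['eye'],r/np.linalg.norm(r)))
    A=sum(np.eye(3)-np.outer(r,r) for e,r in L);y=sum((np.eye(3)-np.outer(r,r))@e for e,r in L)
    X=np.linalg.solve(A,y);return X,[np.linalg.norm((np.eye(3)-np.outer(r,r))@(X-e)) for e,r in L]
f=lambda x,y:(240+x/4-.4,180+y/4-.4); g=lambda x,y:(255+x/4-.4,210+y/4-.4)
K,res=tri(f(247,63),g(260,146));print('knob',K,res)
# base top corners on z=.047 : scene: front-right(203,28)?, right back.. ; 
for n,c in (('-x-y',(203,30)),('-x+y',(528,222)),('+x+y',(342,462)),('+x-y',(18,258))):
    print(n,onz(ps,*f(*c),.047))
for n,c in (('-x-y',(122,508)),('-x+y',(50,148)),('+x-y',(588,432))): print('side',n,onz(pb,*g(*c),.047))
for c in ((428,188),(498,207),(468,262),(403,236)): print('keeper top',onz(ps,*f(*c),.090))
for n,p in (('scene',ps),('side',pb)):
    C=cloud(p,np.load(f'pics/{n}0.npz')['d']);q=C.reshape(-1,3)
    yaw=np.radians(-11.6);ey=np.array([-np.sin(yaw),np.cos(yaw)]);ex=np.array([ey[1],-ey[0]])
    k=q[(abs(q[:,0]-K[0])<.05)&(abs(q[:,1]-K[1])<.04)&(q[:,2]>K[2]-.012)&(q[:,2]<.17)]
    print(n,'knob top cloud',len(k),k.mean(0) if len(k) else '',k[:,2].max() if len(k) else '')
    k=q[(abs(q[:,2]-.090)<.004)&(abs(q[:,0]-.55)<.2)&(abs(q[:,1]-.13)<.04)]
    a=k[:,:2]@ex;b=k[:,:2]@ey
    print('keeper',len(k),np.median(k,0),np.percentile(a,[3,97]),np.percentile(b,[3,97]))
    # lid angle fit
    print('knob mould-axes',K[:2]@ex,K[:2]@ey)
E
```

```text
knob [0.53493664 0.015743   0.1507243 ] [np.float64(0.0006527066395621142), np.float64(0.0006527066395623207)]
-x-y [ 0.44047208 -0.05955864  0.047     ]
-x+y [0.49844058 0.1731862  0.047     ]
+x+y [0.68271031 0.13533543 0.047     ]
+x-y [ 0.63611294 -0.08111685  0.047     ]
side -x-y [ 0.45054017 -0.04878675  0.047     ]
side -x+y [0.49545021 0.16672578 0.047     ]
side +x-y [ 0.63387338 -0.08381146  0.047     ]
keeper top [0.52964549 0.12142707 0.09      ]
keeper top [0.52646713 0.16116873 0.09      ]
keeper top [0.5671429 0.158872  0.09     ]
keeper top [0.56516854 0.12076203 0.09      ]
scene knob top cloud 36 [0.53799642 0.01713882 0.14896602] 0.15492092010914582
keeper 358 [0.54988201 0.13178243 0.09078704] [0.49053796 0.54648576] [0.20434608 0.26594138]
knob mould-axes 0.520845123640941 0.12298540208463933
side knob top cloud 69 [0.53402223 0.01218334 0.1464887 ] 0.15264721613375332
keeper 299 [0.54349503 0.13590824 0.08868299] [0.47553422 0.53550136] [0.19835355 0.26442866]
knob mould-axes 0.520845123640941 0.12298540208463933
```

```bash
python3 -m inch '[[0,0,-9.8,0,0,0,0],[0,0,-9.8,0,0,0,0],[0,0,-9.8,0,0,0,0],[0,0,-9.8,0,0,0,0],[0,0,-9.8,0,0,0,0],[0,0,-9.8,0,0,0,0],[0,0,-9.8,0,0,0,0],[0,0,-9.8,0,0,0,0]]' 30
python3 -m inch '[[0,5.6,0,0,0,0,0],[0,5.6,0,0,0,0,0],[0,0,0,0,0,0,0],[0,0,0,0,0,0,0]]'
cat > go.py <<'E'
import sys
from h import *;from bench import robot
s=robot.read_state();T=Rm(s['tcp_rot']);t=np.array(eval(sys.argv[1]))
np.set_printoptions(precision=4,suppress=True)
print('pos',s['ee_pos'],'R cols',T.T,'shift cm',T.T@(t-s['ee_pos'])*100,'F tool',T.T@s['force'],s['finger_gap'],s['time_s'])
E
python3 go.py '[.542,.0141,.186]'
python3 - <<'E'
from h import *;from bench import robot;import cv2
p=robot.camera_params('wrist');im,d=robot.read_camera('wrist');cv2.imwrite('pics/w1.png',im[:,:,::-1]);np.savez('pics/w1.npz',im=im,d=d)
print(proj(p,[.535,.0155,.151]),proj(p,[.5304,.0164,.1275]))
E
```

```text
time_s: 1.1
ee_pos: [0.5249, 0.0, 0.2464]
tcp_rot: [3.142, -0.001, 2.945]
force: [0.1, -0.7, -0.2]
finger_gap: 0.0437
grip_force: 0.0
time_s: 1.6
ee_pos: [0.5248, 0.0001, 0.2465]
tcp_rot: [-3.142, -0.194, 2.939]
force: [-0.7, 0.3, 0.3]
finger_gap: 0.0441
grip_force: 0.0
pos [0.5248 0.0001 0.2465] R cols [[-0.9612  0.1972  0.193 ]
 [ 0.201   0.9796 -0.    ]
 [-0.1891  0.0388 -0.9812]] shift cm [-2.5409  1.7196  5.6704] F tool [ 0.7644  0.2036 -0.1261] 0.04410441268211198 1.6
(np.float64(347.8940042546123), np.float64(287.64600313621077)) (np.float64(345.61765502880183), np.float64(274.5264623394965))
```

View pics/w1.png

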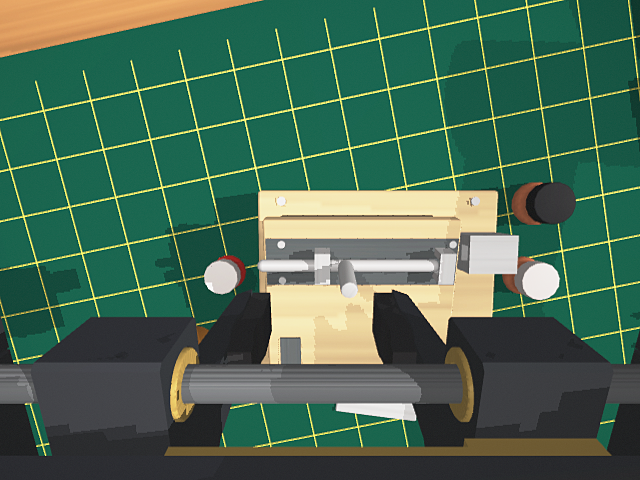

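The wrist view shows the knob top at about (348,289), against a prediction of (348,288), so the estimate holds. I'll move in around the knob.

```bash
python3 -m inch '[[0,0,0,-1.3,0.86,0,0],[0,0,0,-1.24,0.86,2,0],[0,0,0,0,0,3.67,0],[0,0,0,0,0,0,0]]'
python3 -m inch '[[0,0,0,0,0,2,0],[0,0,0,0,0,2,0],[0,0,0,0,0,1,0],[0,0,0,0,0,1,0],[0,0,0,0,0,0,0],[0,0,0,0,0,0,0]]'
python3 go.py '[.5304,.0164,.1275]'
```

```text
time_s: 2.15
ee_pos: [0.5408, 0.0144, 0.1849]
tcp_rot: [-3.142, -0.199, 2.939]
force: [0.2, -0.6, 0.3]
finger_gap: 0.0438
grip_force: 0.0
time_s: 2.9
ee_pos: [0.531, 0.0163, 0.1279]
tcp_rot: [3.142, -0.194, 2.939]
force: [1.2, 0.5, 0.2]
finger_gap: 0.0439
grip_force: 0.0
pos [0.531  0.0163 0.1279] R cols [[-0.9611  0.1973  0.1933]
 [ 0.2011  0.9796  0.    ]
 [-0.1893  0.0389 -0.9811]] shift cm [ 0.0549 -0.0026  0.0514] F tool [-0.9758  0.7229 -0.3985] 0.043908106878562406 2.9
```

```bash
python3 -m inch '[[0,0,0,0,0,0,-1],[0,0,0,0,0,0,-1],[0,0,0,0,0,0,-1],[0,0,0,0,0,0,-1],[0,0,0,0,0,0,-1],[0,0,0,0,0,0,-1]]' 40
python3 go.py '[.5304,.0164,.1275]'
python3 - <<'E'
from h import *;from bench import robot;import cv2
p=robot.camera_params('wrist');im,d=robot.read_camera('wrist');cv2.imwrite('pics/w2.png',im[:,:,::-1])
E
```

```text
time_s: 3.65
ee_pos: [0.5307, 0.0165, 0.1273]
tcp_rot: [3.141, -0.195, 2.939]
force: [0.7, 1.4, -0.5]
finger_gap: 0.0108
grip_force: 40.0
pos [0.5307 0.0165 0.1273] R cols [[-0.9609  0.1972  0.1942]
 [ 0.2011  0.9796  0.0003]
 [-0.1902  0.0394 -0.981 ]] shift cm [ 0.0281 -0.0202 -0.014 ] F tool [-0.5111  1.4855  0.3837] 0.010794664244284156 3.65
```

View pics/w2.png

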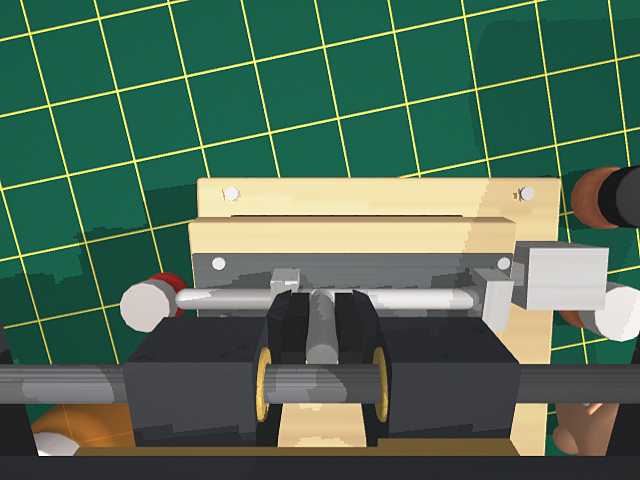

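```bash
python3 -m inch '[[0,-2,0,0.18,0,0.43,-1],[0,-2,0,0.18,0,0.43,-1],[0,-2,0,0.18,0,0.44,-1],[0,-1,0,0.09,0,0.22,-1],[0,0,0,0,0,0,-1],[0,0,0,0,0,0,-1]]'
python3 go.py '[.5304,.0164,.1275]'
python3 -m inch '[[0,-1,0,0.09,0,0.22,-1],[0,-1,0,0.09,0,0.22,-1],[0,0,0,0,0,0,-1],[0,0,0,0,0,0,-1]]'
python3 go.py '[.5304,.0164,.1275]'
```

```text
time_s: 4.45
ee_pos: [0.523, 0.018, 0.1136]
tcp_rot: [3.141, -0.072, 2.939]
force: [3.8, 1.7, 2.6]
finger_gap: 0.0108
grip_force: 40.0
pos [0.523  0.018  0.1136] R cols [[-0.977   0.2006  0.0718]
 [ 0.2012  0.9796  0.0002]
 [-0.0703  0.0146 -0.9974]] shift cm [-0.6581 -0.0054 -1.4375] F tool [-3.1366  2.4609 -2.8741] 0.010841145996372334 4.45
time_s: 4.95
ee_pos: [0.5209, 0.0184, 0.1092]
tcp_rot: [3.142, -0.036, 2.939]
force: [6.9, 2.4, 2.9]
finger_gap: 0.0108
grip_force: 40.0
pos [0.5209 0.0184 0.1092] R cols [[-0.9789  0.201   0.0359]
 [ 0.2011  0.9796  0.    ]
 [-0.0352  0.0073 -0.9994]] shift cm [-0.9083 -0.0033 -1.8681] F tool [-6.1895  3.7108 -3.1286] 0.010772790699884717 4.95
```

```bash
python3 -m inch '[[0,-0.5,0,-0.05,0.02,0.11,-1],[0,-0.5,0,0.0,0,0.11,-1],[0,0,0,0,0,0,-1],[0,0,0,0,0,0,-1]]'
python3 go.py '[.5304,.0164,.1275]'
python3 -m inch '[[0,-0.5,0,0.03,0,0.11,-1],[0,0,0,0,0,0,-1],[0,0,0,0,0,0,-1]]'
python3 go.py '[.5304,.0164,.1275]'
```

```text
time_s: 5.45
ee_pos: [0.52, 0.0186, 0.1067]
tcp_rot: [-3.141, -0.022, 2.939]
force: [-0.4, 0.9, 7.5]
finger_gap: 0.0109
grip_force: 40.0
pos [0.52   0.0186 0.1067] R cols [[-0.9794  0.2009  0.0221]
 [ 0.2009  0.9796 -0.0005]
 [-0.0218  0.0039 -0.9998]] shift cm [-1.0139 -0.007  -2.0988] F tool [ 0.7149  0.849  -7.4556] 0.010856283860116783 5.45
time_s: 5.82
ee_pos: [0.5196, 0.0187, 0.1057]
tcp_rot: [-3.141, -0.014, 2.939]
force: [-2.2, 1.0, 7.2]
finger_gap: 0.0108
grip_force: 40.0
pos [0.5196 0.0187 0.1057] R cols [[-0.9795  0.2008  0.0138]
 [ 0.2009  0.9796 -0.0005]
 [-0.0136  0.0022 -0.9999]] shift cm [-1.0747 -0.0101 -2.1994] F tool [ 2.422   0.5868 -7.1225] 0.01079687128940239 5.825
```

```bash
for i in 1 ; do python3 -m inch '[[0,-0.3,0,0.03,0,0.06,-1],[0,0,0,0,0,0,-1],[0,0,0,0,0,0,-1]]'; done
python3 -m inch '[[0,-0.3,0,0.02,0,0.06,-1],[0,0,0,0,0,0,-1],[0,0,0,0,0,0,-1]]'
python3 -m inch '[[0,0,0,0,0,0.05,-1],[0,0,0,0,0,0,-1],[0,0,0,0,0,0,-1]]'
python3 -m inch '[[0,0,0,0,0,0.04,-1],[0,0,0,0,0,0,-1],[0,0,0,0,0,0,-1]]'
```

```text
time_s: 6.2
ee_pos: [0.5194, 0.0187, 0.1051]
tcp_rot: [-3.141, -0.008, 2.939]
force: [-1.7, 0.8, 7.8]
finger_gap: 0.0107
grip_force: 40.0
time_s: 6.58
ee_pos: [0.5191, 0.0188, 0.1045]
tcp_rot: [-3.141, -0.003, 2.939]
force: [-1.8, 0.5, 7.5]
finger_gap: 0.0105
grip_force: 40.0
time_s: 6.95
ee_pos: [0.5191, 0.0188, 0.1043]
tcp_rot: [-3.141, -0.003, 2.939]
force: [-2.7, 1.5, 10.5]
finger_gap: 0.0108
grip_force: 40.0
time_s: 7.32
ee_pos: [0.5191, 0.0188, 0.1042]
tcp_rot: [-3.141, -0.003, 2.939]
force: [-5.3, 1.2, 13.9]
finger_gap: 0.0105
grip_force: 40.0
```

The seat was felt at TCP z ≈ 0.104, where the force climbs from 7.5 to 14 N with no more travel. Next I slide the bolt, with a force guard between calls.

```bash
cat > chk.py <<'E'
import sys
from h import *;from bench import robot
s=robot.read_state();F=Rm(s['tcp_rot']).T@s['force'];p=s['ee_pos'];y0=np.array([.5191,.0188,.1042])
d=(p-y0)@[.201,.9796,0]
print('adv mm %.1f z %.1f Ft %s gap %.1f t %.1f'%(d*1e3,p[2]*1e3,F.round(1),s['finger_gap']*1e3,s['time_s']))
sys.exit(int(abs(F[1])>float(sys.argv[1]) or abs(F[2])>20))
E
python3 -m inch '[[0,0,0,0.02,0.1,0,-1],[0,0,0,0,0.2,0,-1],[0,0,0,0,0.2,0,-1]]' >/dev/null; python3 chk.py 10 && 
python3 -m inch '[[0,0,0,0,0.2,0,-1],[0,0,0,0,0.2,0,-1],[0,0,0,0,0.2,0,-1]]'>/dev/null; python3 chk.py 10 &&
python3 -m inch '[[0,0,0,0,0.2,0,-1],[0,0,0,0,0.2,0,-1],[0,0,0,0,0.2,0,-1]]'>/dev/null; python3 chk.py 10
```

```text
adv mm 4.6 z 104.2 Ft [  4.2  -3.6 -13.7] gap 10.9 t 7.7
adv mm 10.6 z 104.2 Ft [  3.8  -2.7 -13.9] gap 10.7 t 8.1
adv mm 16.7 z 104.2 Ft [  3.9  -2.7 -13.9] gap 10.8 t 8.4
```

```bash
set -e
python3 -m inch '[[0,0,0,0,0.15,0,-1],[0,0,0,0,0.15,0,-1]]' >/dev/null; python3 chk.py 8
python3 -m inch '[[0,0,0,0,0.15,0,-1],[0,0,0,0,0.15,0,-1]]' >/dev/null; python3 chk.py 8
python3 -m inch '[[0,0,0,0,0.1,0,-1],[0,0,0,0,0.1,0,-1]]' >/dev/null; python3 chk.py 8
python3 -m inch '[[0,0,0,0,0.1,0,-1],[0,0,0,0,0.1,0,-1]]' >/dev/null; python3 chk.py 8
python3 -m inch '[[0,0,0,0,0.1,0,-1],[0,0,0,0,0.1,0,-1]]' >/dev/null; python3 chk.py 8
python3 -m inch '[[0,0,0,0,0.1,0,-1],[0,0,0,0,0.1,0,-1]]' >/dev/null; python3 chk.py 8
```

```text
adv mm 19.6 z 104.2 Ft [  4.6  -2.7 -14. ] gap 10.5 t 8.7
adv mm 22.6 z 104.2 Ft [  4.7  -3.2 -13.9] gap 10.6 t 8.9
adv mm 24.6 z 104.2 Ft [  4.1  -2.4 -13.2] gap 10.9 t 9.2
adv mm 26.6 z 104.2 Ft [  5.4  -3.2 -13.8] gap 10.5 t 9.4
adv mm 28.6 z 104.2 Ft [  4.7  -2.4 -13.5] gap 10.9 t 9.7
adv mm 30.6 z 104.2 Ft [  5.   -2.7 -13.9] gap 10.8 t 9.9
```

```bash
set -e
python3 -m inch '[[0,0,0,0,0.07,0,-1],[0,0,0,0,0.07,0,-1]]' >/dev/null; python3 chk.py 6
python3 -m inch '[[0,0,0,0,0.07,0,-1],[0,0,0,0,0.07,0,-1]]' >/dev/null; python3 chk.py 6
python3 -m inch '[[0,0,0,0,0.07,0,-1],[0,0,0,0,0.07,0,-1]]' >/dev/null; python3 chk.py 6
python3 -m inch '[[0,0,0,0,0.07,0,-1],[0,0,0,0,0.07,0,-1]]' >/dev/null; python3 chk.py 6
python3 -m inch '[[0,0,0,0,0.07,0,-1],[0,0,0,0,0.07,0,-1]]' >/dev/null; python3 chk.py 6
python3 -m inch '[[0,0,0,0,0.07,0,-1],[0,0,0,0,0.07,0,-1]]' >/dev/null; python3 chk.py 6
python3 -m inch '[[0,0,0,0,0.07,0,-1],[0,0,0,0,0.07,0,-1]]' >/dev/null; python3 chk.py 6
python3 -m inch '[[0,0,0,0,0.07,0,-1],[0,0,0,0,0.07,0,-1]]' >/dev/null; python3 chk.py 6
python3 -m inch '[[0,0,0,0,0.07,0,-1],[0,0,0,0,0.07,0,-1]]' >/dev/null; python3 chk.py 6
python3 -m inch '[[0,0,0,0,0.07,0,-1],[0,0,0,0,0.07,0,-1]]' >/dev/null; python3 chk.py 6
python3 -m inch '[[0,0,0,0,0.07,0,-1],[0,0,0,0,0.07,0,-1]]' >/dev/null; python3 chk.py 6
python3 -m inch '[[0,0,0,0,0.07,0,-1],[0,0,0,0,0.07,0,-1]]' >/dev/null; python3 chk.py 6
```

```text
adv mm 32.0 z 104.2 Ft [  4.5  -2.3 -12.5] gap 11.0 t 10.2
adv mm 33.4 z 104.2 Ft [  3.7  -1.8 -13.3] gap 10.6 t 10.4
adv mm 34.8 z 104.2 Ft [  3.8  -2.6 -13.5] gap 10.4 t 10.7
adv mm 36.2 z 104.2 Ft [  4.2  -2.5 -14. ] gap 10.7 t 10.9
adv mm 37.6 z 104.2 Ft [  4.5  -2.3 -13. ] gap 10.4 t 11.2
adv mm 39.0 z 104.2 Ft [  4.8  -2.9 -13.9] gap 10.8 t 11.4
adv mm 40.4 z 104.3 Ft [  4.3  -2.3 -13.4] gap 10.3 t 11.7
adv mm 41.8 z 104.2 Ft [  4.3  -2.3 -13.8] gap 10.7 t 11.9
adv mm 43.2 z 104.2 Ft [  3.8  -3.7 -14.2] gap 10.7 t 12.2
adv mm 44.6 z 104.3 Ft [  2.9  -2.6 -13.5] gap 10.4 t 12.4
adv mm 46.0 z 104.2 Ft [  4.1  -2.7 -12.8] gap 10.3 t 12.7
adv mm 47.4 z 104.2 Ft [  3.7  -1.9 -13.4] gap 11.0 t 12.9
```

```bash
set -e
python3 -m inch '[[0,0,0,0,0.07,0,-1],[0,0,0,0,0.07,0,-1]]' >/dev/null; python3 chk.py 6
python3 -m inch '[[0,0,0,0,0.07,0,-1],[0,0,0,0,0.07,0,-1]]' >/dev/null; python3 chk.py 6
python3 -m inch '[[0,0,0,0,0.07,0,-1],[0,0,0,0,0.07,0,-1]]' >/dev/null; python3 chk.py 6
python3 -m inch '[[0,0,0,0,0.07,0,-1],[0,0,0,0,0.07,0,-1]]' >/dev/null; python3 chk.py 6
python3 -m inch '[[0,0,0,0,0.07,0,-1],[0,0,0,0,0.07,0,-1]]' >/dev/null; python3 chk.py 6
python3 -m inch '[[0,0,0,0,0.07,0,-1],[0,0,0,0,0.07,0,-1]]' >/dev/null; python3 chk.py 6
python3 -m inch '[[0,0,0,0,0.07,0,-1],[0,0,0,0,0.07,0,-1]]' >/dev/null; python3 chk.py 6
python3 -m inch '[[0,0,0,0,0.07,0,-1],[0,0,0,0,0.07,0,-1]]' >/dev/null; python3 chk.py 6
```

```text
adv mm 48.8 z 104.2 Ft [  3.6  -1.8 -13.4] gap 10.7 t 13.2
adv mm 50.2 z 104.2 Ft [  4.1  -2.1 -12.9] gap 10.6 t 13.4
adv mm 51.6 z 104.2 Ft [  4.3  -3.7 -13.1] gap 10.3 t 13.7
adv mm 53.0 z 104.2 Ft [  4.   -2.5 -14. ] gap 10.8 t 13.9
adv mm 54.3 z 104.2 Ft [  4.6  -4.6 -13.2] gap 10.5 t 14.2
adv mm 54.8 z 104.2 Ft [  5.  -12.1 -14.2] gap 10.6 t 14.4
```

The stop was felt at 54.5 mm advance. I'll nudge it once more to confirm, then look.

```bash
python3 -m inch '[[0,0,0,0,0.04,0,-1],[0,0,0,0,0,0,-1]]' >/dev/null; python3 chk.py 6
python3 - <<'E'
from h import *;from bench import robot;import cv2
im,d=robot.read_camera('wrist');cv2.imwrite('pics/w3.png',im[:,:,::-1])
E
```

```text
adv mm 54.9 z 104.2 Ft [  5.2 -11.5 -14.9] gap 10.4 t 14.7
```

View pics/w3.png

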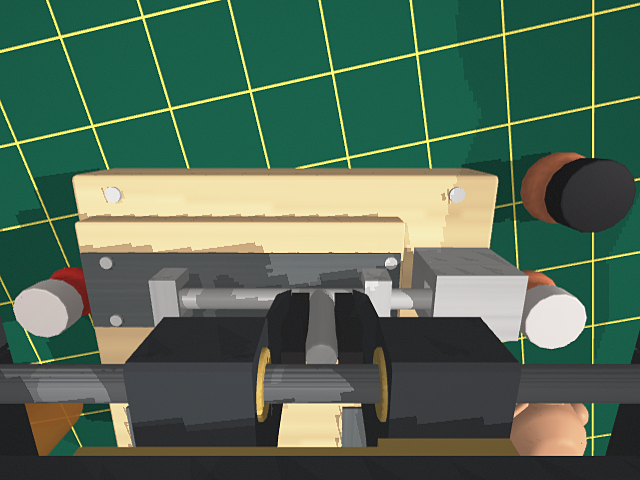

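The wrist view shows the rod running past the strap at (378,290) and into the keeper at (430,298). The fingers at (290–355,300) are clear of the strap tops. I'll ease the lid up onto the bolt while keeping a light push on the bolt.

```bash
python3 -m inch '[[0,0,0,0,0,-0.1,-1],[0,0,0,0,0,-0.1,-1],[0,0,0,0,0,0,-1]]' >/dev/null; python3 chk.py 6
python3 -m inch '[[0,0.4,0,-0.02,0,-0.1,-1],[0,0.4,0,-0.02,0,-0.08,-1],[0,0,0,0,0,0,-1]]' >/dev/null; python3 chk.py 6
```

```text
adv mm 54.9 z 105.2 Ft [ -0.4 -10.7  -3. ] gap 10.5 t 15.1
adv mm 54.9 z 106.8 Ft [-2.9 -9.9 -1. ] gap 10.6 t 15.5
```

```bash
python3 -m inch '[[0,0,0,0,-0.05,0,-1],[0,0,0,0,0,0,-1]]' >/dev/null; python3 chk.py 6
python3 -m inch '[[0,0,0,0,0,0,-0.3],[0,0,0,0,0,0,-0.3],[0,0,0,0,0,0,-0.3],[0,0,0,0,0,0,-0.3]]' >/dev/null; python3 chk.py 6
```

```text
adv mm 54.8 z 106.8 Ft [-3.4 -7.  -0.1] gap 10.8 t 15.8
adv mm 56.3 z 107.2 Ft [ 0.3 -0.5  0. ] gap 30.7 t 16.2
```

```bash
python3 -m inch '[[0,0,0,0,-0.15,-1,-0.3],[0,0,0,0,0,-2,-0.3],[0,0,0,0,0,-4,-0.3],[0,0,0,0,0,-4,-0.3],[0,0,0,0,0,0,-0.3],[0,0,0,0,0,0,-0.3]]'
python3 - <<'E'
from h import *;from bench import robot;import cv2
p=robot.camera_params('wrist');im,d=robot.read_camera('wrist');S,_=robot.read_camera('side')
cv2.imwrite('pics/w4.png',np.hstack([cv2.resize(im[150:390,180:500],(400,300)),cv2.resize(S[200:380,240:480],(400,300),interpolation=2)])[:,:,::-1])
E
```

```text
time_s: 17.0
ee_pos: [0.5325, 0.0719, 0.2169]
tcp_rot: [-3.141, -0.017, 2.939]
force: [-0.1, 0.0, -0.8]
finger_gap: 0.0309
grip_force: 0.0
```

View pics/w4.png

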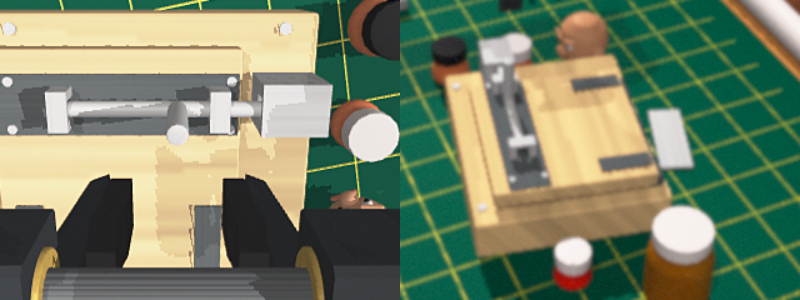

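The picture shows the lid shut and flat, and the rod in the keeper at left-half (245,108). The knob stands free at (178,125), and the other objects are where they were.

```bash
python3 -c "
from bench import robot
print(robot.hand_in())"
```

```text
the job is handed in; nothing more can be done
None
```

The lid is shut and held by the bolt, which bottomed on the stop inside the keeper. In the force readings, the push on the seat peaked at about 15 N and the push on the stop at about 12 N. The job is handed in at about 17 s, with the gripper clear and nothing else on the table visibly moved.

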